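# Load the archive air sampler with its two filter tubes

### The arm

A 7-joint arm with a two-finger parallel gripper is mounted at the origin on a cart in front of the work surface, level with it; the furniture and walls round the work are solid. World frame = base frame: x ahead of the robot, y to its left, z up, the work surface at z = 0. Lengths are in m, angles in rad, forces in N, time in s.
With the tool pointing down it reaches from about 0.425 to 0.95 m from the base axis. Payload 16.7 kg.
Tool frame: the origin (TCP) lies between the finger pads; the fingertips stand 22 mm ahead of it and the grasp point (between the pads) lies 3 mm ahead of it; z points along the fingers, y is the line along which they close (so a half turn about z gives the same grasp; the last joint's range is limited). The gripper opens to 94 mm and grips with 3 to 60 N. Pads are 16 mm wide; open, the fingers measure 119 mm over their backs; the gripper's body (75 mm by 177 mm) begins 78 mm behind the grasp point.
Start: joints at [-1.331, 0.426, 0.074, 1.606, -0.034, 1.111, -0.067], TCP at [0.257, 0.624, 0.227] pointing down, gripper open.
Joint ranges: [-2.85, 2.85], [-0.5, 2.14], [-1.23, 1.37], [0.21, 2.46], [-1.02, 4.16], [0.16, 2.05], [-2.73, 2.73]. Speed limits (rad/s): [1.89, 1.89, 2.39, 2.39, 3.01, 3.01, 3.01].

### API

Orientations are given as a unit quaternion [x, y, z, w].
In Python, from workcell import env gives the robot as it stands.
- The arm moves only by the shell command python3 nudge.py 'ROWS' [OPENING] [FORCE]. ROWS is 1 to 12 rows, one to a line, with the numbers parted by spaces; each row has 4 numbers: dx, dy, dz in m, then a turn about the tool's z in rad; each row is the pose to reach, as a shift and turn from the pose commanded when the command began, along the tool's axes at that moment; what a row does not reach only later rows make up. A row lasts 1/8 s, in which the tool goes at most 0.0625 m and 0.188 rad, less where a joint would pass 70% of its speed; a pose out of reach is approached as far as the arm can. OPENING is the finger opening in m, set as the command begins (- or left out keeps the last). The fingers move at their own pace and stop on an object; FORCE is the grip in N (left out, the last holds). Time passes only in rows, so rows that do not move let the fingers close. It prints the time, the measured TCP pose, the force, the opening and the grip force at its end. Input that does not fit is refused with a message, and nothing moves.
- env.observe(): the state, without advancing time (a new reading comes with each control period).
- env.get_image(name): name is "scene" or "top" or "wrist"; returns the picture (480x640x3 uint8, red, green, blue); there is no depth.
- env.camera_info(name): a dict with "intrinsics" (3x3 intrinsics, pixels), "world_from_camera" (4x4, takes a point from camera to world coordinates). Camera axes: x right, y down, z forward; pixel columns grow to the right and rows downward; lengths in m; the calibration is good to about 2 mm. A picture is of the moment at which its call begins: read the wrist's pose just before it. camera_info takes no time and is no camera call; for the wrist camera it gives the pose at the moment of the call.
- env.hand_in(): hands the job in; it is judged then, once.
The state is a dict: "time": time; "joint_pos": joint angles; "joint_velocities": joint speeds; "effort": joint torques, N m; "eef_pos": TCP position; "eef_rot": TCP orientation; "ft_force": force on the tool from outside, world axes, zero at the start; "moment": the same for the moment, N m; "grip_width": finger opening in m; "gripper_force": force on a finger pad.
Only numpy, scipy, OpenCV 4.12 (cv2) and the standard library are available. Lean on these libraries where they do the work, as an engineer would, in place of code of your own. Each camera call takes 0.05 s, during which the arm holds its last target. There are 200 camera calls.

### The job

Load the archive air sampler with the filter tubes from the wooden stand, in order: first push the long tube into port 1 (one raised dot), past the seal until it bottoms, then the short tube into port 2 (two dots) in the same way. Leave both tubes fully home and upright, and do not knock the eraser or the tape roll about.

Things in the scene. Friction and masses are not known exactly. Their poses are not given: they have to be found in the camera images.
- tube_long: loose filter tube, the longer: diameter 24 mm, 150 mm long, about 90 g, aluminium, black band near the top, thin dark ring 50 mm above the foot. Starts upright in a stand pocket, foot 15 mm above the desk; lifts straight out. Origin at the centre of its foot (lower end), z along it to the top; the last 5 mm of the foot taper to 18 mm. Grip it anywhere on its side
- tube_short: loose filter tube, the shorter: diameter 24 mm, 110 mm long, about 70 g, aluminium, black band near the top, thin dark ring 50 mm above the foot. Starts upright in a stand pocket, foot 15 mm above the desk; lifts straight out. Origin at the centre of its foot (lower end), z along it to the top; the last 5 mm of the foot taper to 18 mm. Grip it anywhere on its side
- port_1 (a point): centre of the mouth of port 1 (one raised black dot in front of it), level with the sampler's top face; z up. Bore 26 mm, 3 mm chamfer, 45 mm deep to a solid flat floor; steel collar round it, 34 mm inside, 4 mm high. Sprung seal nubs 15-25 mm down: passing them takes 8-13 N, then less to the floor; they hold the tube. Home: the tube's dark ring is just above the collar
- port_2 (a point): centre of the mouth of port 2 (two raised black dots in front of it), level with the sampler's top face; z up. Bore 26 mm, 3 mm chamfer, 45 mm deep to a solid flat floor; steel collar round it, 34 mm inside, 4 mm high. Sprung seal nubs 15-25 mm down: passing them takes 8-13 N, then less to the floor; they hold the tube. Home: the tube's dark ring is just above the collar
- sampler: grey air sampler fixed to the desk, 110 (x) x 200 (y) x 70 (z) mm, black skirt, display and vent slots in front (-x). Origin at the centre of its underside; port 1 is 45 mm to +y, port 2 45 mm to -y of it. Stands left or right of the stand, turned up to 0.4 rad
- stand: wooden block fixed to the desk, 80 (x) x 170 (y) x 50 (z) mm; two round pockets, 26 mm wide, 35 mm deep, 45 mm to +y and -y of its origin (centre of its underside); which tube is in which varies. Turned up to 0.4 rad
- eraser: loose blue and white eraser, 20x43x13 mm, lying on the desk between the sampler and the stand; a bystander. Origin at the centre of its underside
- tape_roll: loose roll of brown tape, 92 mm across, 48 mm high, lying flat on the desk behind the work; a bystander. Origin at the centre of its underside

How it is judged:
By the outcome, as a careful person would: the job done as asked, in the order asked, and still so for the second after the job is handed in, with the robot touching nothing.
It also fails if it takes over 66 s, if anything falls off the work surface, if the arm or the gripper's body presses on something with over 40 N, if the wrist force passes 120 N, or if a joint passes its speed limit or range.

## Working session

There is one attempt and no reset: what is moved stays moved. The work goes in short steps, Python scripts to look and compute and a shell command to move; the robot and the scene stay as the last step left them, time stands still between calls to the robot, and variables do not carry over. Pictures are saved under pics/ and viewed, at most 10 in all, crops included, and the job is handed in when it is done.

```bash
ls; mkdir -p pics
python3 - <<'E'
from workcell import env
import cv2,numpy as np
o=env.observe();print(o['time'],o['eef_pos'],o['eef_rot'],o['grip_width'])
for n in ("scene","top"):
    cv2.imwrite(f"pics/{n}0.png",env.get_image(n)[:,:,::-1])
    c=env.camera_info(n);print(n,np.round(c['intrinsics'],1).tolist(),np.round(c['world_from_camera'],4).tolist())
E
```

```text
nudge.py
pics
workcell.py
0.0 [0.25636163 0.62398338 0.22677041] [ 1.93669147e-01  9.81066687e-01 -6.41002790e-04 -7.82626120e-05] 0.09390923632612692
scene [[544.3, 0.0, 321.4], [0.0, 544.3, 239.2], [0.0, 0.0, 1.0]] [[0.8697, -0.383, 0.3112, 0.29], [-0.4933, -0.6565, 0.5707, -0.5233], [-0.0143, -0.6498, -0.7599, 0.8053], [0.0, 0.0, 0.0, 1.0]]
top [[479.1, 0.0, 318.7], [0.0, 479.1, 235.8], [0.0, 0.0, 1.0]] [[-0.0268, -0.9871, 0.1576, 0.4444], [-0.9994, 0.0302, 0.019, -0.0106], [-0.0235, -0.157, -0.9873, 1.0245], [0.0, 0.0, 0.0, 1.0]]
```

View pics/top0.png

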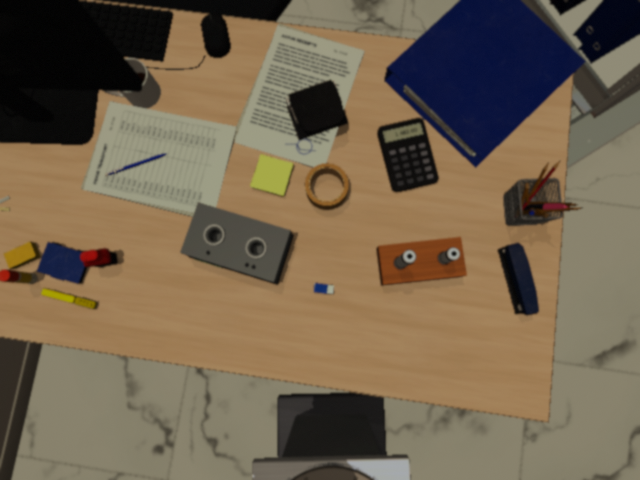

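View pics/scene0.png

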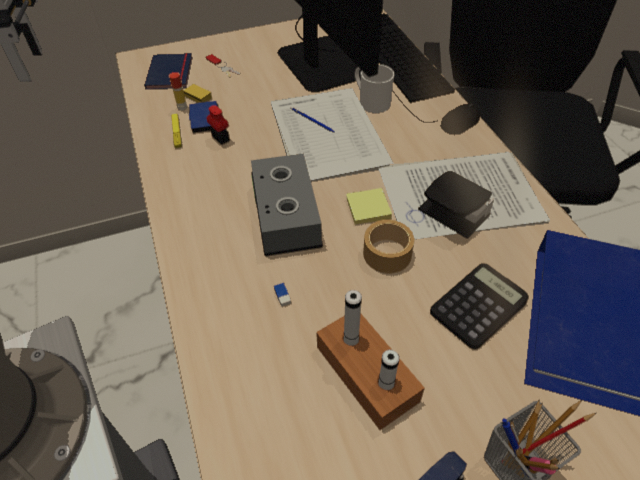

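The top view shows the sampler at about (238,243), with port 1 (one dot) at (214,234) and port 2 (two dots) at (257,247). The long tube's top is near (408,257) and the short one's near (453,254). The eraser is at (324,288) and the tape roll at (327,186). In the scene view the long tube's top is at (353,299), the short one's at (390,357), and the ports are at (281,173) and (287,206).

```bash
cat > h.py <<'E'
from workcell import env
import cv2,numpy as np
def ray(n,uv,c=None):
    c=c or env.camera_info(n);K=c['intrinsics'];T=np.array(c['world_from_camera'])
    d=T[:3,:3]@np.linalg.solve(K,[uv[0],uv[1],1]);return T[:3,3],d
def onz(n,uv,z,c=None):
    o,d=ray(n,uv,c);return o+d*(z-o[2])/d[2]
def tri(a,b):
    A=np.zeros((3,3));y=np.zeros(3)
    for o,d in (a,b):
        d=d/np.linalg.norm(d);P=np.eye(3)-np.outer(d,d);A+=P;y+=P@o
    p=np.linalg.solve(A,y)
    return p,[np.linalg.norm(np.cross(p-o,d/np.linalg.norm(d))) for o,d in (a,b)]
E
python3 - <<'E'
import cv2,numpy as np
t=cv2.imread('pics/top0.png');s=cv2.imread('pics/scene0.png')
def crop(im,x,y,w,h):return cv2.resize(im[y:y+h,x:x+w],(400,300),interpolation=cv2.INTER_CUBIC)
a=np.hstack([crop(t,185,200,120,90),crop(t,370,220,120,90)])
b=np.hstack([crop(s,225,145,120,90),crop(s,310,285,120,90)])
cv2.imwrite('pics/crop.png',np.vstack([a,b]))
E
```

```text
(no output)
```

View pics/crop.png

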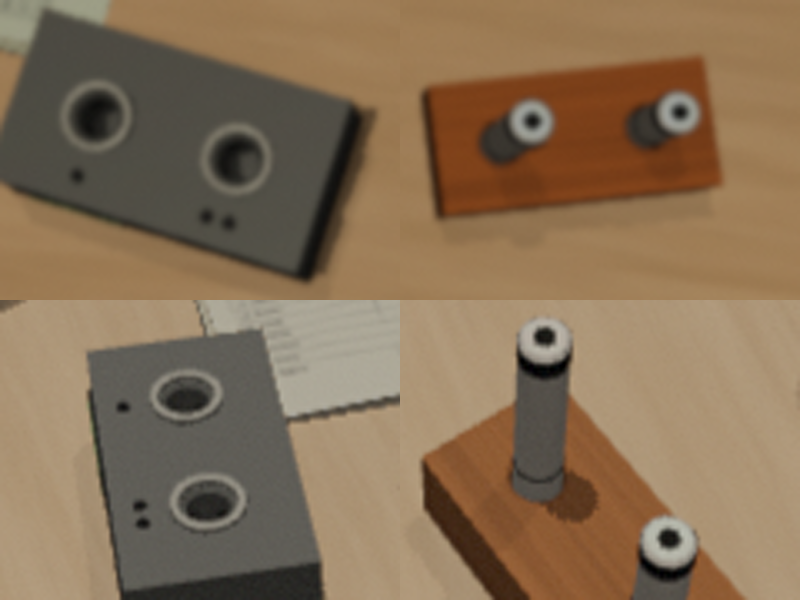

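The crops show clear collar rings (one and two dots confirmed) and bright tube tops in both views.

```bash
cat > m.py <<'E'
from h import *
def blob(im,roi,zf=4,thr=None):
    x,y,w,h=roi
    c=cv2.resize(im[y:y+h,x:x+w],None,fx=zf,fy=zf,interpolation=cv2.INTER_CUBIC)
    hsv=cv2.cvtColor(c,cv2.COLOR_BGR2HSV)
    m=((hsv[:,:,2]>thr)&(hsv[:,:,1]<70)).astype('uint8')*255
    cs=cv2.findContours(m,cv2.RETR_EXTERNAL,cv2.CHAIN_APPROX_NONE)[0]
    k=max(cs,key=cv2.contourArea);e=cv2.fitEllipse(cv2.convexHull(k))
    return (x+(e[0][0]+.5)/zf-.5,y+(e[0][1]+.5)/zf-.5),np.array(e[1])/zf
E
python3 - <<'E'
from m import *
t=cv2.imread('pics/top0.png');s=cv2.imread('pics/scene0.png')
for k,rt,rs,z,tt,ts in (('p1',(199,220,31,31),(267,160,27,26),.074,95,110),('p2',(242,232,31,31),(272,192,30,28),.074,95,110),
  ('long',(398,247,20,20),(340,285,28,19),.165,130,150),('short',(442,244,22,20),(378,345,28,19),.125,130,150)):
    (a,ea),(b,eb)=blob(t,rt,thr=tt),blob(s,rs,thr=ts)
    p,r=tri(ray('top',a),ray('scene',b))
    print(k,np.round(a,1),np.round(ea,1),np.round(b,1),np.round(eb,1),'tri',p.round(4),np.round(r,4),'top',onz('top',a,z).round(4),'scn',onz('scene',b,z).round(4))
E
```

```text
p1 [213.2 234.3] [21.1 21.9] [280.3 172.7] [15.3 22.1] tri [0.6066 0.2217 0.0698] [0. 0.] top [0.6059 0.2207 0.074 ] scn [0.6048 0.2174 0.074 ]
p2 [255.4 247.2] [21.7 22.1] [286.9 204.6] [17.1 23.3] tri [0.5774 0.136  0.0703] [0.0001 0.0001] top [0.577  0.1354 0.074 ] scn [0.5758 0.1327 0.074 ]
long [409.1 255.8] [11.4 12. ] [353.1 295.8] [13.4 16.8] tri [ 0.5403 -0.1559  0.1627] [0.0004 0.0004] top [ 0.5404 -0.1557  0.165 ] scn [ 0.539  -0.1571  0.165 ]
short [453.5 253.2] [11.2 11.6] [390.3 356.4] [14.9 15.8] tri [ 0.547  -0.2458  0.1232] [0.0005 0.0005] top [ 0.5473 -0.2455  0.125 ] scn [ 0.5458 -0.2464  0.125 ]
```

```bash
cat > to.py <<'E'
# shift in tool axes from the present pose to a world point (TCP); optional yaw not handled
import sys
from h import *
from scipy.spatial.transform import Rotation as R
o=env.observe();r=R.from_quat(o['eef_rot']);p=np.array([float(v) for v in sys.argv[1:4]])
print('t',round(o['time'],2),'eef',np.round(o['eef_pos'],4),'shift',r.inv().apply(p-o['eef_pos']).round(4),'axes x,y',r.as_matrix()[:,0].round(3),r.as_matrix()[:,1].round(3),'F',np.round(o['ft_force'],1),'grip',round(o['grip_width'],4))
E
python3 nudge.py '-0.56 -0.612 -0.02 0
-0.56 -0.612 -0.02 0
-0.56 -0.612 -0.02 0
-0.56 -0.612 -0.02 0
-0.56 -0.612 -0.02 0
-0.56 -0.612 -0.02 0
-0.56 -0.612 -0.02 0
-0.56 -0.612 -0.02 0
-0.56 -0.612 -0.02 0
-0.56 -0.612 -0.02 0
-0.56 -0.612 -0.02 0
-0.56 -0.612 -0.02 0' 0.06; python3 to.py 0.5397 -0.1563 0.25
```

```text
time: 1.6
eef_pos: [0.5148, -0.0816, 0.2457]
eef_rot: [0.194, 0.981, 0.0, 0.0]
ft_force: [1.5, 2.1, 0.3]
grip_width: 0.0598
gripper_force: 0.0
t 1.6 eef [ 0.5148 -0.0816  0.2457] shift [-0.0515 -0.0597 -0.0043] axes x,y [-0.925  0.38  -0.   ] [0.38  0.925 0.   ] F [1.5 2.1 0.3] grip 0.0598
```

```bash
python3 nudge.py '-0.052 -0.06 -0.005 0
-0.052 -0.06 -0.005 0
-0.052 -0.06 -0.005 0
-0.052 -0.06 -0.005 0'; python3 to.py 0.5397 -0.1563 0.25
python3 - <<'E'
from h import *
c=env.camera_info('wrist');print(np.round(c['intrinsics'],1).tolist(),np.round(c['world_from_camera'],4).tolist())
cv2.imwrite('pics/w1.png',env.get_image('wrist')[:,:,::-1])
E
```

```text
time: 2.1
eef_pos: [0.5394, -0.1538, 0.2502]
eef_rot: [0.193, 0.981, 0.0, -0.0]
ft_force: [-0.7, -0.4, 0.6]
grip_width: 0.0599
gripper_force: 0.0
t 2.1 eef [ 0.5394 -0.1538  0.2502] shift [-0.0012 -0.0022  0.0002] axes x,y [-0.925  0.379  0.001] [0.379 0.925 0.   ] F [-0.7 -0.4  0.6] grip 0.0599
[[386.2, 0.0, 314.8], [0.0, 386.2, 242.8], [0.0, 0.0, 1.0]] [[0.379, 0.8997, 0.2167, 0.4764], [0.9254, -0.3682, -0.0898, -0.1277], [-0.001, 0.2346, -0.9721, 0.408], [0.0, 0.0, 0.0, 1.0]]
```

View pics/w1.png

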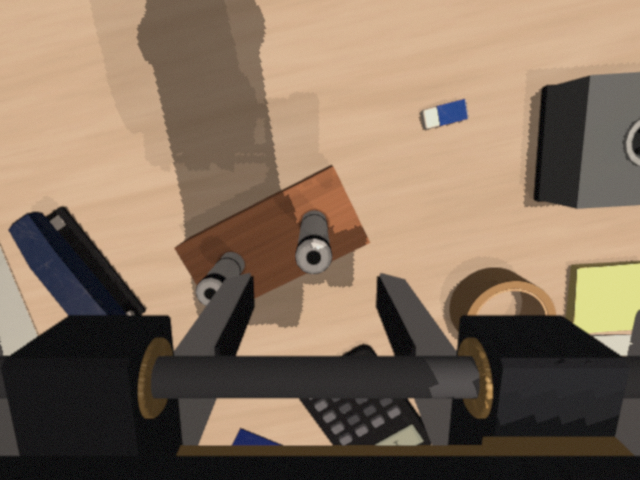

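The wrist view shows the long tube's top at (314,256), short at (211,288), with the fingers open either side. I'll measure it as a third view.

Run:
```python
from m import *
w=cv2.imread('pics/w1.png')
for k,roi,z in (('long',(294,234,40,42),.165),('short',(194,272,36,36),.125)):
  for th in (110,140):
    a,e=blob(w,roi,thr=th);print(k,np.round(a,1),np.round(e,1),onz('wrist',a,z).round(4))
```

```text
long [313.7 256.4] [34.8 35.7] [ 0.5389 -0.1541  0.165 ]
long [313.6 255.3] [29.4 33. ] [ 0.5382 -0.1539  0.165 ]
short [207.7 290.9] [23.  28.6] [ 0.5438 -0.2454  0.125 ]
short [208.6 292. ] [21.1 23.1] [ 0.5449 -0.2451  0.125 ]
```

Wrist, top and scene agree within 2 mm. I'll descend and grip at 120 mm above the foot.

```bash
python3 nudge.py '0 -0.001 0.05 0
0 -0.001 0.09 0
0 -0.001 0.112 0
0 -0.001 0.112 0'; python3 nudge.py '0 0 0 0
0 0 0 0
0 0 0 0
0 0 0 0
0 0 0 0
0 0 0 0' 0 50; python3 to.py 0.539 -0.155 0.138
```

```text
time: 2.65
eef_pos: [0.5385, -0.1546, 0.1375]
eef_rot: [0.193, 0.981, -0.0, -0.001]
ft_force: [-0.3, -0.1, 0.4]
grip_width: 0.0601
gripper_force: 0.0
time: 3.4
eef_pos: [0.5396, -0.1559, 0.1389]
eef_rot: [0.194, 0.981, 0.0, 0.0]
ft_force: [-0.0, 0.7, 5.6]
grip_width: 0.0232
gripper_force: 50.0
t 3.4 eef [ 0.5396 -0.1559  0.1389] shift [0.0009 0.0006 0.0009] axes x,y [-0.925  0.38  -0.   ] [0.38  0.925 0.   ] F [-0.   0.7  5.6] grip 0.0232
```

```bash
python3 nudge.py '0 0 -0.06 0
0 0 -0.12 0
0.03 0.05 -0.12 0
0.03 0.11 -0.12 0
0.03 0.17 -0.12 0
0.03 0.23 -0.12 0
0.03 0.29 -0.12 0
0.03 0.29 -0.12 0
0.03 0.29 -0.12 0
0.03 0.29 -0.12 0'; python3 to.py 0.6054 0.2195 0.259
python3 - <<'E'
from h import *
cv2.imwrite('pics/w2.png',env.get_image('wrist')[:,:,::-1])
for n in ('scene',): cv2.imwrite('pics/s2.png',env.get_image(n)[:,:,::-1])
E
```

```text
time: 4.65
eef_pos: [0.6217, 0.1223, 0.2587]
eef_rot: [0.195, 0.981, -0.0, 0.0]
ft_force: [1.3, -1.1, -0.9]
grip_width: 0.0231
gripper_force: 50.0
t 4.65 eef [0.6217 0.1223 0.2587] shift [ 0.0521  0.0836 -0.0003] axes x,y [-0.924  0.382 -0.   ] [ 0.382  0.924 -0.   ] F [ 1.3 -1.1 -0.9] grip 0.0231
```

View pics/w2.png

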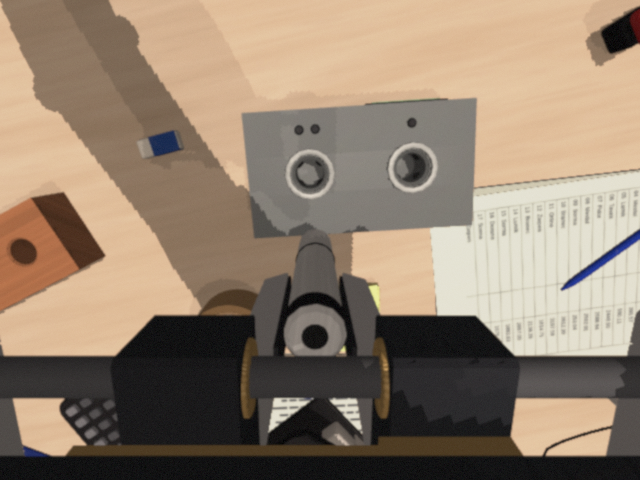

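The wrist view shows the tube held (top at (315,336), foot near (316,237)), port 1 at (412,167) and port 2 at (310,173), both unobstructed.

Run:
```python
from m import *
w=cv2.imread('pics/w2.png')
o=env.observe()['eef_pos']
for k,roi,z,ths in (('p1',(384,138,56,58),.074,(165,185)),('p2',(282,144,56,60),.074,(165,185)),('top',(280,300,70,60),o[2]-.003+.03,(120,140))):
  for th in ths:
    a,e=blob(w,roi,thr=th);print(k,np.round(a,1),np.round(e,1),onz('wrist',a,z).round(4))
print(o.round(4))
# silhouette of the foot end: dark vs desk/sampler
g=cv2.cvtColor(w,cv2.COLOR_BGR2GRAY)
for r in (236,240,244,250,256,262,270): print(r,g[r,290:345:3].tolist())
```

```text
p1 [412.7 167.1] [48.  50.6] [0.605  0.2216 0.074 ]
p1 [412.4 167.1] [46.8 49.2] [0.6049 0.2215 0.074 ]
p2 [309.5 173.5] [47.8 49.2] [0.5758 0.1365 0.074 ]
p2 [309.4 173.5] [45.9 48.1] [0.5758 0.1364 0.074 ]
top [311.9 334.5] [55.7 63.9] [0.6197 0.1224 0.2858]
top [297.5 346.4] [ 8.2 12. ] [0.6221 0.1156 0.2858]
[0.6217 0.1226 0.2588]
236 [105, 110, 110, 111, 92, 91, 92, 97, 91, 92, 90, 94, 92, 117, 119, 122, 121, 120, 121]
240 [122, 121, 123, 117, 90, 94, 93, 90, 88, 87, 87, 86, 86, 95, 120, 122, 121, 120, 120]
244 [121, 123, 121, 103, 91, 76, 52, 55, 75, 72, 51, 61, 84, 85, 117, 119, 122, 122, 122]
250 [125, 125, 123, 64, 83, 91, 90, 89, 88, 84, 89, 86, 87, 61, 103, 123, 125, 124, 123]
256 [127, 127, 86, 88, 91, 90, 88, 88, 88, 86, 89, 87, 87, 84, 77, 112, 122, 121, 121]
262 [124, 124, 88, 90, 87, 90, 88, 87, 87, 86, 87, 89, 86, 87, 85, 104, 119, 120, 121]
270 [121, 116, 89, 88, 91, 89, 87, 89, 85, 84, 86, 89, 90, 86, 84, 102, 125, 126, 124]
```

Run:
```python
from m import *
w=cv2.imread('pics/w2.png');g=cv2.cvtColor(w,cv2.COLOR_BGR2GRAY)
print([ (r,g[r,308:322].mean().round(0)) for r in range(224,250,2)])
o=env.observe();from scipy.spatial.transform import Rotation as R
r=R.from_quat(o['eef_rot'])
for uv,z in (((315.5,232),.136),((301,250),.145),((331,250),.145),((315.5,245),.141)):
    print(uv,r.inv().apply(onz('wrist',uv,z)-o['eef_pos']).round(4))
```

```text
[(224, np.float64(118.0)), (226, np.float64(107.0)), (228, np.float64(99.0)), (230, np.float64(97.0)), (232, np.float64(97.0)), (234, np.float64(96.0)), (236, np.float64(93.0)), (238, np.float64(90.0)), (240, np.float64(88.0)), (242, np.float64(71.0)), (244, np.float64(61.0)), (246, np.float64(86.0)), (248, np.float64(88.0))]
(315.5, 232) [0.0086 0.0004 0.1228]
(301, 250) [-0.0028 -0.0101  0.1138]
(331, 250) [-0.0028  0.0117  0.1138]
(315.5, 245) [-1.000e-04  4.000e-04  1.178e-01]
```

Tube is centred on the TCP within 1 mm. I'll move over port 1 and lower to just inside the collar.

```bash
python3 nudge.py '0.026 0.042 0 0
0.053 0.084 0 0
0.053 0.084 0 0
0.053 0.084 0 0
0.053 0.084 0.03 0
0.053 0.084 0.05 0
0.053 0.084 0.05 0
0.053 0.084 0.05 0'; python3 to.py 0.605 0.2208 0.149
```

```text
time: 5.75
eef_pos: [0.6052, 0.2212, 0.2093]
eef_rot: [0.194, 0.981, 0.0, 0.0]
ft_force: [0.4, 0.3, -0.1]
grip_width: 0.0232
gripper_force: 50.0
t 5.75 eef [0.6052 0.2212 0.2093] shift [ 0.0001 -0.0005  0.0603] axes x,y [-0.925  0.381 -0.001] [0.381 0.925 0.   ] F [ 0.4  0.3 -0.1] grip 0.0232
```

Now descend slowly into the bore, down to just above the nubs (foot about 12 mm down).

```bash
python3 nudge.py '0 0 0.008 0
0 0 0.016 0
0 0 0.02 0
0 0 0.024 0
0 0 0.027 0
0 0 0.027 0'; python3 to.py 0.605 0.2208 0.149; python3 nudge.py '0 0 0.002 0
0 0 0.004 0
0 0 0.006 0
0 0 0.006 0'; python3 to.py 0.605 0.2208 0.149
```

```text
time: 6.5
eef_pos: [0.6047, 0.2216, 0.1814]
eef_rot: [0.194, 0.981, -0.0, -0.0]
ft_force: [0.6, -0.3, -1.2]
grip_width: 0.0236
gripper_force: 50.0
t 6.5 eef [0.6047 0.2216 0.1814] shift [-0.0006 -0.0006  0.0324] axes x,y [-0.925  0.38   0.   ] [ 0.38   0.925 -0.   ] F [ 0.6 -0.3 -1.2] grip 0.0236
time: 7.0
eef_pos: [0.6047, 0.2215, 0.1754]
eef_rot: [0.194, 0.981, -0.0, -0.0]
ft_force: [0.4, -0.5, -1.0]
grip_width: 0.0234
gripper_force: 50.0
t 7.0 eef [0.6047 0.2215 0.1754] shift [-0.0005 -0.0006  0.0264] axes x,y [-0.925  0.38   0.   ] [ 0.38   0.925 -0.   ] F [ 0.4 -0.5 -1. ] grip 0.0234
```

```bash
python3 nudge.py '0 0 0.004 0
0 0 0.008 0
0 0 0.012 0
0 0 0.012 0'; python3 nudge.py '0 0 0.004 0
0 0 0.008 0
0 0 0.012 0
0 0 0.012 0';  python3 to.py 0.605 0.2208 0.149
```

```text
time: 7.5
eef_pos: [0.6048, 0.2215, 0.1632]
eef_rot: [0.194, 0.981, -0.0, 0.0]
ft_force: [2.2, 0.2, -2.5]
grip_width: 0.023
gripper_force: 50.0
time: 8.0
eef_pos: [0.6047, 0.2216, 0.1512]
eef_rot: [0.194, 0.981, -0.0, -0.0]
ft_force: [2.5, 0.1, -6.0]
grip_width: 0.0235
gripper_force: 50.0
t 8.0 eef [0.6047 0.2216 0.1512] shift [-0.0006 -0.0006  0.0022] axes x,y [-0.925  0.38   0.   ] [ 0.38   0.925 -0.   ] F [ 2.5  0.1 -6. ] grip 0.0235
```

```bash
for i in 1 2; do python3 nudge.py '0 0 0.002 0
0 0 0.002 0
0 0 0.002 0' | grep -E "pos|ft"; done
python3 - <<'E'
from h import *
cv2.imwrite('pics/s3.png',cv2.resize(env.get_image('scene')[90:270,180:420,::-1],None,fx=3,fy=3,interpolation=cv2.INTER_CUBIC))
E
```

```text
eef_pos: [0.6047, 0.2216, 0.1494]
ft_force: [1.2, 0.1, -2.0]
eef_pos: [0.6053, 0.2216, 0.1489]
ft_force: [-1.6, -1.6, 17.6]
```

View pics/s3.png

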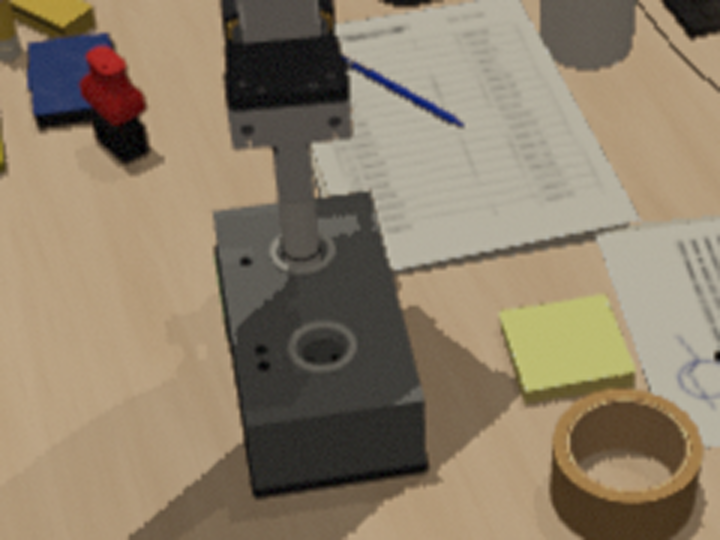

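The picture shows the long tube in port 1 with its dark ring just above the collar, at about (300,252). The force rose to 17.6 N at TCP z = 0.149, the predicted floor height, so I'll release and rise.

```bash
python3 nudge.py '0 0 0 0
0 0 0 0
0 0 0 0
0 0 0 0' 0.06; python3 nudge.py '0 0 -0.03 0
0 0 -0.08 0
0 0 -0.12 0
0 0 -0.12 0'; python3 to.py 0.546 -0.2453 0.25
```

```text
time: 9.3
eef_pos: [0.6046, 0.2216, 0.1474]
eef_rot: [0.194, 0.981, -0.0, -0.0]
ft_force: [-0.3, 0.6, -0.3]
grip_width: 0.0588
gripper_force: 0.0
time: 9.8
eef_pos: [0.6061, 0.2219, 0.2707]
eef_rot: [0.194, 0.981, 0.002, 0.002]
ft_force: [0.3, -0.4, -0.4]
grip_width: 0.06
gripper_force: 0.0
t 9.8 eef [0.6061 0.2219 0.2707] shift [-0.122  -0.455   0.0193] axes x,y [-0.925  0.38  -0.003] [0.38  0.925 0.004] F [ 0.3 -0.4 -0.4] grip 0.06
```

Run:
```python
from m import *
t=env.get_image('scene')[:,:,::-1].copy();cv2.imwrite('pics/s4.png',t)
cv2.imwrite('pics/w4.png',env.get_image('wrist')[:,:,::-1])
w=cv2.imread('pics/w4.png')
for z in (.175,):
  for th in (110,140,):
    a,e=blob(w,(280,215,70,75),thr=th);print(np.round(a,1),np.round(e,1),onz('wrist',a,z).round(4))
```

```text
[314.  253.7] [33.2 33.7] [0.6041 0.2213 0.175 ]
[313.8 252.8] [29.9 31.7] [0.6034 0.2214 0.175 ]
```

```bash
python3 nudge.py '-0.122 -0.455 0 0
-0.122 -0.455 0 0
-0.122 -0.455 0 0
-0.122 -0.455 0.02 0
-0.122 -0.455 0.02 0
-0.122 -0.455 0.02 0
-0.122 -0.455 0.02 0
-0.122 -0.455 0.02 0
-0.122 -0.455 0.02 0
-0.122 -0.455 0.02 0
-0.122 -0.455 0.02 0
-0.122 -0.455 0.02 0'
python3 - <<'E'
from m import *
cv2.imwrite('pics/w5.png',env.get_image('wrist')[:,:,::-1]);w=cv2.imread('pics/w5.png')
for th in (110,140):
    a,e=blob(w,(290,205,55,65),thr=th);print(np.round(a,1),np.round(e,1),onz('wrist',a,.125).round(4))
E
python3 to.py 0.546 -0.2453 0.108
```

```text
time: 11.4
eef_pos: [0.545, -0.2446, 0.2475]
eef_rot: [0.193, 0.981, 0.0, -0.0]
ft_force: [-0.7, 0.4, -0.7]
grip_width: 0.0601
gripper_force: 0.0
[315.4 244. ] [30.4 31.5] [ 0.5455 -0.2445  0.125 ]
[315.7 244. ] [27.3 28.9] [ 0.5456 -0.2443  0.125 ]
t 11.45 eef [ 0.5449 -0.2448  0.2476] shift [-1.200e-03 -1.000e-04  1.396e-01] axes x,y [-0.925  0.379  0.   ] [0.379 0.925 0.   ] F [ 0.9 -0.2  0.9] grip 0.0602
```

```bash
python3 nudge.py '-0.001 0 0.05 0
-0.001 0 0.1 0
-0.001 0 0.13 0
-0.001 0 0.14 0
-0.001 0 0.14 0'; python3 nudge.py '0 0 0 0
0 0 0 0
0 0 0 0
0 0 0 0
0 0 0 0
0 0 0 0' 0 50; python3 nudge.py '0 0 -0.06 0
0 0 -0.12 0
0 0 -0.12 0
0 0 -0.12 0'; python3 to.py 0.5756 0.1364 0.228
```

```text
time: 12.08
eef_pos: [0.5457, -0.246, 0.1079]
eef_rot: [0.194, 0.981, -0.0, -0.0]
ft_force: [0.6, 0.2, 0.7]
grip_width: 0.0597
gripper_force: 0.0
time: 12.82
eef_pos: [0.5458, -0.246, 0.1078]
eef_rot: [0.194, 0.981, 0.0, 0.0]
ft_force: [-1.1, 0.9, 5.0]
grip_width: 0.0227
gripper_force: 50.0
time: 13.32
eef_pos: [0.5453, -0.2457, 0.2271]
eef_rot: [0.194, 0.981, 0.0, -0.0]
ft_force: [-0.1, -0.2, -1.4]
grip_width: 0.023
gripper_force: 50.0
t 13.32 eef [ 0.5453 -0.2457  0.2271] shift [ 0.1171  0.3649 -0.0008] axes x,y [-0.925  0.38   0.001] [0.38  0.925 0.   ] F [-0.1 -0.2 -1.4] grip 0.023
```

```bash
python3 nudge.py '0.015 0.06 0 0
0.03 0.12 0 0
0.045 0.18 0 0
0.06 0.24 0 0
0.06 0.3 0 0
0.06 0.3 0 0
0.06 0.3 0 0
0.06 0.3 0 0'
python3 - <<'E'
from h import *
cv2.imwrite('pics/w6.png',env.get_image('wrist')[:,:,::-1])
E
python3 to.py 0.5756 0.1364 0.228
```

```text
time: 14.32
eef_pos: [0.6036, 0.0528, 0.227]
eef_rot: [0.195, 0.981, -0.0, -0.0]
ft_force: [0.1, -1.4, -1.0]
grip_width: 0.0236
gripper_force: 50.0
t 14.38 eef [0.6037 0.0528 0.2272] shift [ 0.0579  0.0665 -0.0008] axes x,y [-0.924  0.382  0.001] [ 0.382  0.924 -0.001] F [-0.1 -0.6 -0.8] grip 0.0232
```

View pics/w6.png

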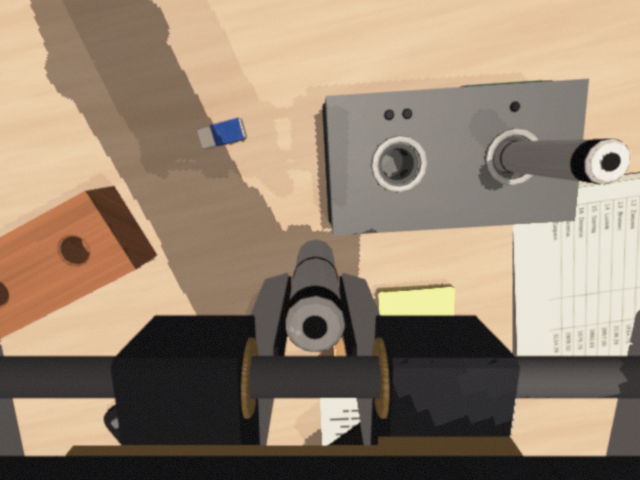

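The view shows the short tube held straight (foot near (316,245)), port 2 clear at (399,164), and the long tube standing in port 1. I'll measure port 2 again.

```bash
python3 - <<'E'
from m import *
w=cv2.imread('pics/w6.png')
for th in (165,185):
    a,e=blob(w,(368,132,62,64),thr=th);print(np.round(a,1),np.round(e,1),onz('wrist',a,.074).round(4))
E
python3 to.py 0.5756 0.1364 0.119
```

```text
[399.4 163.5] [53.7 56.4] [0.576  0.1364 0.074 ]
[399.2 163.5] [52.6 55.2] [0.5759 0.1362 0.074 ]
t 14.38 eef [0.6037 0.0528 0.2272] shift [0.0578 0.0666 0.1082] axes x,y [-0.924  0.382  0.001] [ 0.382  0.924 -0.001] F [-0.1 -0.6 -0.8] grip 0.0232
```

```bash
python3 nudge.py '0.03 0.033 0 0
0.058 0.067 0 0
0.058 0.067 0 0
0.058 0.067 0 0
0.058 0.067 0.03 0
0.058 0.067 0.05 0
0.058 0.067 0.05 0
0.058 0.067 0.05 0'; python3 to.py 0.5757 0.1364 0.118
```

```text
time: 15.38
eef_pos: [0.5765, 0.1373, 0.1784]
eef_rot: [0.194, 0.981, 0.0, 0.0]
ft_force: [0.8, 0.0, -0.2]
grip_width: 0.0233
gripper_force: 50.0
t 15.38 eef [0.5765 0.1373 0.1784] shift [ 0.0005 -0.0012  0.0604] axes x,y [-0.924  0.381 -0.001] [0.381 0.924 0.   ] F [ 0.8  0.  -0.2] grip 0.0233
```

```bash
python3 nudge.py '0 -0.001 0.008 0
0 -0.001 0.016 0
0 -0.001 0.02 0
0 -0.001 0.024 0
0 -0.001 0.027 0
0 -0.001 0.027 0'|grep -E 'pos|ft'; python3 nudge.py '0 0 0.002 0
0 0 0.004 0
0 0 0.006 0
0 0 0.006 0'|grep -E 'pos|ft'; python3 to.py 0.5757 0.1364 0.118
```

```text
eef_pos: [0.5755, 0.1372, 0.1503]
ft_force: [0.7, -2.2, -2.8]
eef_pos: [0.5755, 0.1372, 0.1444]
ft_force: [1.5, -3.8, -2.4]
t 16.62 eef [0.5755 0.1372 0.1444] shift [-0.0005 -0.0007  0.0264] axes x,y [-0.925  0.38  -0.   ] [ 0.38   0.925 -0.   ] F [ 1.5 -3.8 -2.4] grip 0.0231
```

```bash
python3 nudge.py '0 -0.001 0.004 0
0 -0.001 0.008 0
0 -0.001 0.012 0
0 -0.001 0.012 0'|grep -E 'pos|ft'; python3 nudge.py '0 0 0.004 0
0 0 0.008 0
0 0 0.012 0
0 0 0.012 0'|grep -E 'pos|ft'; python3 nudge.py '0 0 0.002 0
0 0 0.002 0
0 0 0.002 0' | grep -E "pos|ft";  python3 to.py 0.5757 0.1364 0.118
```

```text
eef_pos: [0.5752, 0.1369, 0.1323]
ft_force: [3.6, -0.3, -5.5]
eef_pos: [0.5752, 0.1367, 0.1203]
ft_force: [3.5, -0.1, -5.0]
eef_pos: [0.5751, 0.1366, 0.1185]
ft_force: [3.0, -0.5, -3.1]
t 18.0 eef [0.5751 0.1366 0.1185] shift [-0.0006  0.0001  0.0005] axes x,y [-0.925  0.38   0.   ] [ 0.38   0.925 -0.   ] F [ 3.  -0.5 -3.1] grip 0.0232
```

```bash
for i in 1; do python3 nudge.py '0 0 0.002 0
0 0 0.002 0
0 0 0.002 0' | grep -E "pos|ft|time"; done
```

```text
time: 18.38
eef_pos: [0.5757, 0.1365, 0.1177]
ft_force: [-2.2, -1.7, 18.2]
```

Floor reached at the predicted height, with 18 N. I'll release, rise, move clear and check.

```bash
python3 nudge.py '0 0 0 0
0 0 0 0
0 0 0 0
0 0 0 0' 0.06|grep -E 'pos|ft|width'; python3 nudge.py '0 0 -0.03 0
0 0 -0.08 0
0 0 -0.13 0
0 0 -0.15 0
0 0 -0.15 0
0 -0.06 -0.15 0
0 -0.12 -0.15 0
0 -0.18 -0.15 0
0 -0.24 -0.15 0
0 -0.24 -0.15 0
0 -0.24 -0.15 0'
python3 - <<'E'
from m import *
s=env.get_image('scene')[:,:,::-1].copy();t=env.get_image('top')[:,:,::-1].copy()
cv2.imwrite('pics/s7.png',s);cv2.imwrite('pics/t7.png',t)
a=cv2.resize(s[95:275,220:460],(400,300),interpolation=cv2.INTER_CUBIC);b=cv2.resize(t[150:330,170:410],(400,300),interpolation=cv2.INTER_CUBIC)
c=cv2.resize(s[120:220,240:340],(600,600),interpolation=cv2.INTER_CUBIC)[:300+0]
cv2.imwrite('pics/f.png',np.hstack([a,b]))
E
```

```text
eef_pos: [0.575, 0.1365, 0.1164]
ft_force: [-0.5, 0.2, 0.2]
grip_width: 0.0583
time: 20.25
eef_pos: [0.4838, -0.0851, 0.2659]
eef_rot: [0.194, 0.981, -0.0, -0.0]
ft_force: [-0.3, -0.1, -0.7]
grip_width: 0.0601
gripper_force: 0.0
```

View pics/f.png

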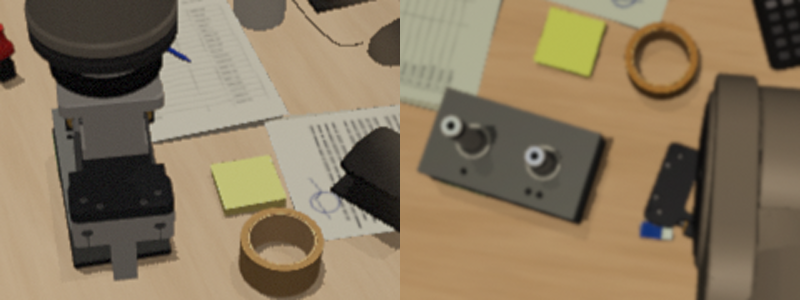

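The tubes stand in their ports in the top view, but the scene view is blocked by the arm. I'll triangulate the tube tops from the top and wrist cameras to check depth (expected z 0.175 and 0.135).

```bash
python3 nudge.py '0 0.1 0 0
0 0.1 0 0
0 0.1 0 0
0 0.1 0 0'|grep pos
python3 - <<'E'
from m import *
w=env.get_image('wrist')[:,:,::-1].copy();cv2.imwrite('pics/w8.png',w);t=cv2.imread('pics/t7.png')
c=env.camera_info('wrist');T=np.array(c['world_from_camera']);K=c['intrinsics']
for k,P,rt in (('long',(.605,.2212,.175),(192,217,18,18)),('short',(.5757,.1365,.135),(243,235,18,18))):
    q=K@(T[:3,:3].T@(np.array(P)-T[:3,3]));q=q[:2]/q[2]
    a,ea=blob(t,rt,thr=130);b,eb=blob(w,(int(q[0])-25,int(q[1])-25,50,50),thr=140)
    p,r=tri(ray('top',a),ray('wrist',b));print(k,'pred',q.round(1),np.round(b,1),np.round(eb,1),np.round(a,1),np.round(ea,1),p.round(4),np.round(r,4))
E
```

```text
eef_pos: [0.5217, 0.0071, 0.2661]
long pred [661.3 248.1] [636.9 267. ] [10.2 11.7] [200. 225.] [11.6 12.3] [0.6142 0.2178 0.163 ] [0.0079 0.0079]
short pred [498.  241.6] [497.2 241.3] [29.  32.4] [251.6 242. ] [11.5 16.6] [0.5777 0.1352 0.1322] [0.0022 0.0022]
```

View pics/w8.png

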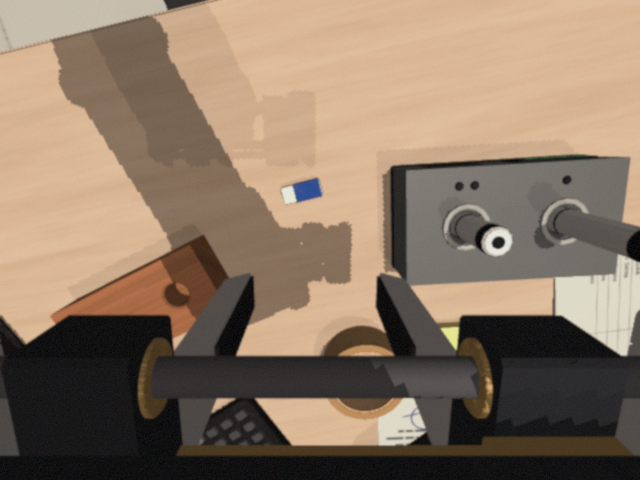

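The short tube's top lies within 1 px of where it should be when home. The long tube's top is just out of frame, but its shaft stands in port 1 as before. The eraser and tape roll are undisturbed, so I'm handing in.

```bash
python3 -c "
from workcell import env
print(env.observe()['time'],env.hand_in())"
```

```text
the job is handed in; nothing more can be done
20.9 None
```

The job is handed in at 20.9 s: the long tube went into port 1 first, then the short tube into port 2, each pushed until the force rose to about 18 N at the expected floor height; the eraser and tape roll look undisturbed.

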